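# Load the sample plate and index the swivel stage to the measuring notch

## Robot

A 6-joint arm with a two-finger parallel gripper is mounted at the origin on the work surface. World frame = base frame: x ahead of the robot, y to its left, z up, the work surface at z = 0. Lengths are in m, angles in degrees, forces in N, time in s.
With the tool pointing down it reaches from about 0.325 to 0.85 m from the base axis. Payload 15.5 kg.
Tool frame: the origin (TCP) lies at the very end of the fingers, on their centre line; the grasp point (between the pads) lies arm.grip_depth behind it (arm.grip_depth is the distance from the TCP to the grasp point, in m); z points along the fingers, y is the direction in which the jaws open and shut (so a half turn about z gives the same grasp; the last joint's range is limited). The gripper opens to 91 mm and grips with 3 to 60 N. Pads are 32 mm wide; open, the fingers measure 118 mm over their backs; the gripper's body (76 mm by 178 mm) begins 60 mm behind the grasp point.
Start: joints at [63.512, 28.281, 77.091, -0, 74.628, -5.472], TCP at [0.224, 0.583, 0.214] pointing down, gripper open.
Joint ranges: [-166.48, 166.48], [-47.26, 123.95], [12.59, 153.08], [-70.14, 250.14], [6.76, 159.57], [-176.63, 176.63]. Speed limits (degrees/s): [108.29, 108.29, 147.25, 172.46, 172.46, 172.46].

## Interface

Orientations are given as a 3x3 rotation matrix whose columns are the frame's x, y, z axes.
In Python, from rig import arm gives the robot as it stands. Calls block until the motion is done:
- arm.move_to(position, orientation): joint-space move of the TCP to a pose.
- arm.move_l(position, orientation=None, feed=0.15): straight line of the TCP; orientation=None keeps the orientation; feed is the mean speed in m/s.
- arm.move_joints(angles): joint-space move.
- arm.grip(opening): finger opening in m; the grip force is fixed at half the most; returns when the fingers have stopped.
- arm.sleep(seconds).
- arm.solve_ik(position, orientation): joint angles nearest the present ones, or None.
- arm.snapshot(name): name is "scene" or "top"; returns the picture (480x640x3 uint8, red, green, blue); there is no depth.
- arm.get_calibration(name): a dict with "intrinsics" (3x3 intrinsics, pixels), "cam_to_world" (4x4, takes a point from camera to world coordinates). Camera axes: x right, y down, z forward; pixel columns grow to the right and rows downward; lengths in m; the calibration is good to about 2 mm. A picture is of the moment at which its call begins. get_calibration takes no time and is no camera call.
A pose or a line that the arm cannot do raises arm.Unreachable and nothing moves.
- arm.sign_off(): hands the job in, once; it reports no verdict.
Readings, each from a call of its own:
- arm.current_t(): time.
- arm.current_joint_positions(): joint angles.
- arm.current_dq(): joint speeds.
- arm.current_tau(): joint torques, N m.
- arm.current_ee_pos(): TCP position.
- arm.current_tool_rot(): TCP orientation.
- arm.current_force(): force on the tool from outside, world axes, zero at the start.
- arm.current_torque(): the same for the moment, N m.
- arm.current_width(): finger opening in m.
Only numpy, scipy, OpenCV 4.12 (cv2) and the standard library are available. Lean on these libraries where they do the work, as an engineer would, in place of code of your own. Each camera call takes 0.05 s, during which the arm holds its last target.

## Task

Take the sample plate with the two side ears out of the rack and push it upright down into the bracket on the swivel stage, ears in the two spring-clip slots, until its foot sits flat on the bracket floor, and let go. Then pull the stage's index ring out from under its guard bar, turn the stage one notch counter-clockwise as seen from above so that the plate faces the measuring head, and let the ring spring back so that the pin locks the stage there. Leave the blank plate and everything else where they stand.

Things in the scene. Friction and masses are not known exactly. Their poses are not given: they have to be found in the camera images.
- foot: Fixed round foot of the swivel stage, dark steel, 210 mm across; origin at its centre on the bench, z up is the turning axis. Steel index rim (radius 88 mm, 40 mm high) with 12 mm notches every 40 degrees. A white measuring head (60 mm wide, 140 mm high, 93 to 163 mm from the axis) stands on it, 20 degrees counter-clockwise from the foot's +x (far side).
- stage (a joint): Turning angle of the stage about the vertical foot axis, rad: about 0 at the start (loading notch), grows counter-clockwise seen from above; the next notch counter-clockwise (measuring) is at 0.698 (40 degrees); further notches at 1.396 and -0.698. The locked pin has about 0.01 rad of play. Turns easily (0.1 N m) when the pin is out; cannot turn when the pin is in.
- bracket (a point): Centre of the bracket floor on the stage, on the turning axis, 78 mm above the bench, where the middle of the plate's foot belongs. Axes turn with the stage: z up, y along the seated plate's width, x across its thickness; ring and guard are on the -x side. Between the two slot posts (y within 25 mm) it is open. Stage disc: radius 82 mm, top 72 mm above the bench.
- slots (a point): Middle between the mouths of the two slots, 56 mm above the bracket floor (axes as the bracket). Steel posts with flared lips, slots from 25 to 39 mm either side. Front wall at x = +4.5 mm; opposite, a brass leaf spring reaches to x = -2.7 mm, with a lead-in at its top. It presses each 8 mm ear with about 3 N: the plate does not drop in, push it down with 5 to 15 N.
- guard (a point): Middle of the level crossbar of the guard bail over the lock: 180 mm above the bench, 110 mm from the turning axis, on the stage's ring side (axes as the bracket). Fixed to the stage, round steel bar 8 mm thick, 60 mm wide between bar centres; its two legs rise from the stage disc 74 to 84 mm from the axis. It is in the way of a tool coming straight down: take the ring with a tilted tool.
- ring (a point): Centre of the index pin's steel pull ring: 38 mm outside, 10 mm round bar, lying in its own x-z plane: grip across the 10 mm along its y (level, tangent to the turning circle). z is the pin axis, leaning 35 degrees outwards from vertical: pull along +z. Locked: 127 mm from the turning axis, 96 mm high; the pin's 20 mm sleeve ends 26 mm below it. It moves in an arc about the foot's axis.
- lock (a joint): How far the index pin is pulled out, m: 0 fully home in a notch, clear of the rim from 0.009, stop at 0.017. Spring: 5 N home, 10 N fully out. Let go over a notch it springs home; let go between notches it rests on the rim at about 0.009.
- rack: Grey fixed plate rack 210 x 70 mm, its long side along its x; one groove along x, 10 mm wide, floor at 6 mm, walls to 28 mm; divider in the middle, plates stand in a row at about x = -50 and +50 mm. Origin under its centre. May stand left or right of the stage.
- sample_plate: Loose aluminium sample plate, about 110 g, standing upright in the rack: 50 mm wide (x), 8 mm thick (y), 85 mm high (z), with a round window and two ears that make it 74 mm wide from 14 to 42 mm above its foot. Origin at the middle of its foot; either face may look to the front.
- blank_plate: Loose blank plate without ears, otherwise the same (50 x 8 x 85 mm), in the other place of the rack; must not be used. Origin at the middle of its foot.
- vial_tray: Fixed open tray with vials, 200 x 110 x 45 mm, on the side of the stage opposite to the rack; origin under its centre.
- solvent_bottle: Loose amber bottle 80 mm across, 160 mm high; bystander.
- small_jar: Loose jar 60 mm across, 70 mm high; bystander.
- beaker: Loose glass beaker 70 mm across, 90 mm high; bystander.
- screwdriver: Loose screwdriver 160 mm long lying on the bench in front of the stage; bystander.
Not all that is in view belongs to the job. What is shaped like the sample_plate but green is not meant.

How it is judged (in metres and radians):
On the way, in this order (a step that is already met when the one before it is completed fails the run):
1. the sample plate is pushed home in the bracket and let go, with the stage still locked in the loading notch (z of sample_plate in the frame of bracket below 0.003 m and horizontal distance between sample_plate and bracket below 0.005 m and angle between the x axis of sample_plate and the y axis of bracket, either way round below 0.1 rad and angle between sample_plate's own z axis and vertical below 0.08 rad and value of joint stage between -0.1 and 0.1 rad and contact force between the fingers and sample_plate below 0.1 N), for 0.2 s.
2. the index ring is out and the stage is being turned counter-clockwise, the plate in it (value of joint lock above 0.006 m and value of joint stage between 0.2 and 0.6 rad).
At the end, for the whole second after the job is handed in: The stage stands in the next notch counter-clockwise (0.698 rad within 0.04) with the pin home (pulled out less than 3 mm), and the sample plate sits still in the bracket: foot within 3 mm of the floor and 5 mm of its centre, along the slots within 0.1 rad, upright within 0.08 rad (value of joint stage between 0.658 and 0.738 rad and value of joint lock below 0.003 m and z of sample_plate in the frame of bracket between -0.003 and 0.003 m and horizontal distance between sample_plate and bracket below 0.005 m and angle between the x axis of sample_plate and the y axis of bracket, either way round below 0.1 rad and angle between sample_plate's own z axis and vertical below 0.08 rad and linear speed of sample_plate below 0.02 m/s); the robot touches nothing.
It fails at once if the blank plate is moved more than 15 mm (distance of blank_plate from where it was at the start of the episode above 0.015 m).
It fails at once if a bystander is moved more than 20 mm (distance of any of solvent_bottle, small_jar, beaker, screwdriver from where it was at the start of the episode above 0.02 m).
It also fails if it takes over 59 s, if anything falls off the work surface, if the arm or the gripper's body presses on something with over 40 N, if the wrist force passes 120 N, or if a joint passes its speed limit or range.

## Working session

There is one attempt and no reset: what is moved stays moved. The work goes in short steps, each a Python script; the robot and the scene stay as the last script left them, time stands still between calls to the robot, and variables do not carry over. Pictures are saved under pics/ and viewed, and the job is handed in when it is done.

```bash
ls; mkdir -p pics
python3 - <<'E'
from rig import arm
import cv2,numpy as np
for n in("scene","top"):
    im=arm.snapshot(n); cv2.imwrite(f"pics/{n}0.png",im[:,:,::-1])
    c=arm.get_calibration(n); print(n,c["intrinsics"].tolist(),np.round(c["cam_to_world"],4).tolist())
print(arm.grip_depth,arm.current_t(),arm.current_tool_rot(),arm.current_width())
E
```

```text
pics
scene [[566.7347655325465, 0.0, 315.8944321367324], [0.0, 566.7347655325465, 242.07332106755612], [0.0, 0.0, 1.0]] [[-0.7255, 0.3699, -0.5804, 1.1935], [0.6882, 0.3867, -0.6139, 0.7517], [-0.0026, -0.8448, -0.5351, 0.7436], [0.0, 0.0, 0.0, 1.0]]
top [[548.7742632770702, 0.0, 322.3283735021305], [0.0, 548.7742632770702, 241.50237924777815], [0.0, 0.0, 1.0]] [[0.0099, -0.9887, 0.1495, 0.3485], [-0.9997, -0.0063, 0.0241, 0.0393], [-0.0228, -0.1497, -0.9885, 1.2852], [0.0, 0.0, 0.0, 1.0]]
0.0188 0.1 [[-9.33487180e-01  3.58610458e-01 -4.73738659e-04]
 [ 3.58610757e-01  9.33486693e-01 -9.58863064e-04]
 [ 9.83704116e-05 -1.06497416e-03 -9.99999428e-01]] 0.09115487846919759
```

View pics/scene0.png

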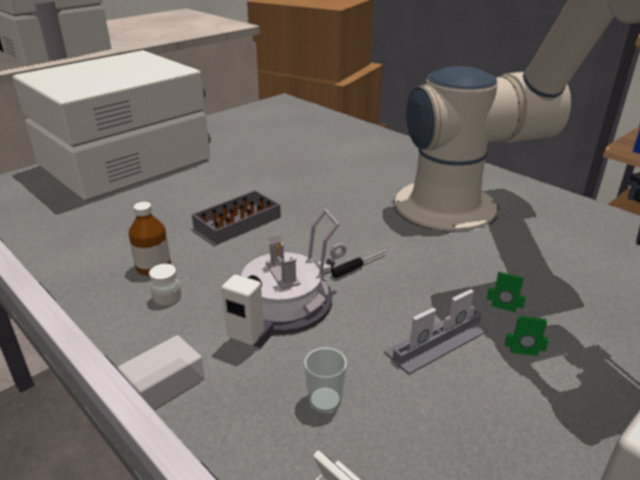

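View pics/top0.png

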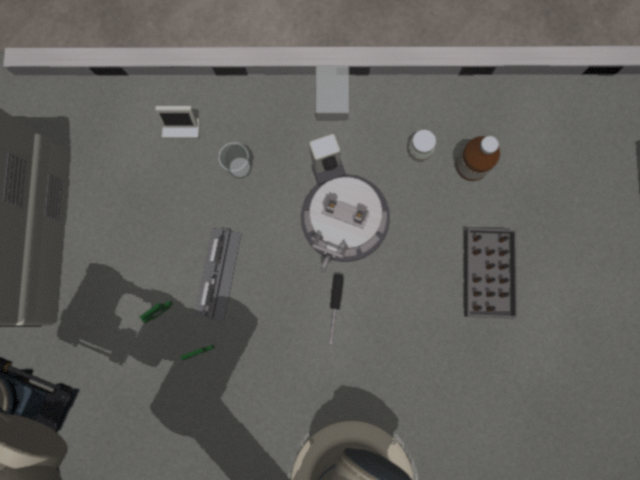

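Both views show the stage at top pixel (345,218), the rack at about (220,272) left of it, and the guard and ring at (327,250). I'll enlarge these areas.

Run:
```python
import cv2
t=cv2.imread("pics/top0.png");s=cv2.imread("pics/scene0.png")
def crop(im,x0,y0,w,h,k,n): cv2.imwrite(f"pics/{n}.png",cv2.resize(im[y0:y0+h,x0:x0+w],None,fx=k,fy=k,interpolation=cv2.INTER_CUBIC))
crop(t,290,125,110,150,4,"c_top_stage")
crop(t,180,215,80,115,5,"c_top_rack")
crop(s,215,200,180,150,4,"c_sc_stage")
crop(s,375,270,130,110,5,"c_sc_rack")
```

```text
(no output)
```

View pics/c_top_stage.png

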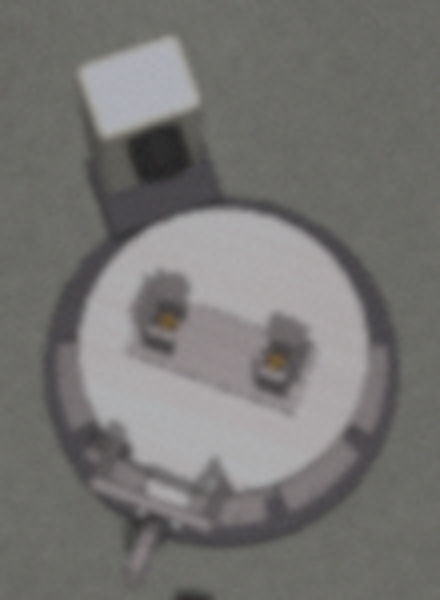

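View pics/c_top_rack.png

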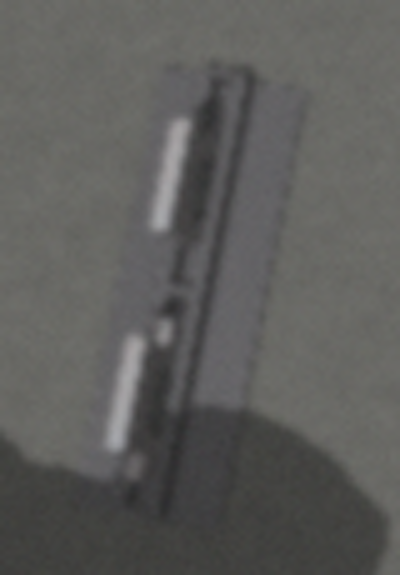

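View pics/c_sc_stage.png

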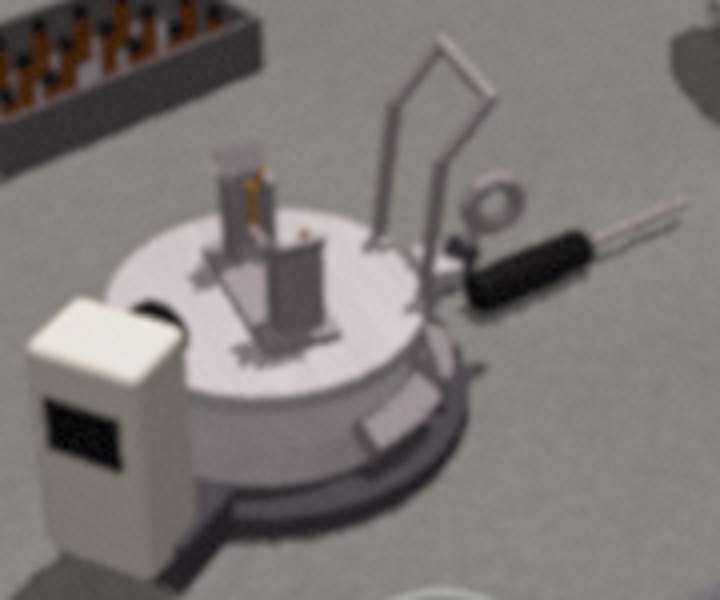

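View pics/c_sc_rack.png

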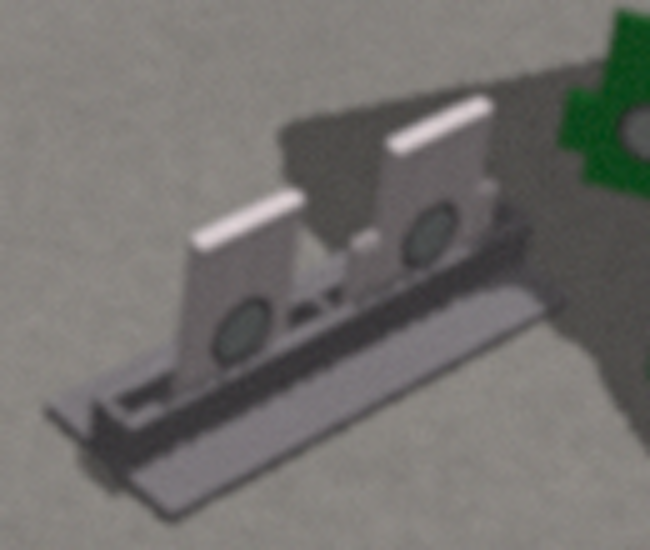

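```bash
cat > cam.py <<'E'
import numpy as np,json
from rig import arm
C={}
for n in("scene","top"):
    c=arm.get_calibration(n); C[n]=(np.array(c["intrinsics"]),np.array(c["cam_to_world"]))
def proj(n,P):
    K,T=C[n]; p=(np.atleast_2d(P)-T[:3,3])@T[:3,:3]; q=p@K.T; return q[:,:2]/q[:,2:]
def ray(n,uv,z):
    K,T=C[n]; d=T[:3,:3]@np.linalg.solve(K,[uv[0],uv[1],1]); o=T[:3,3]; return o+d*(z-o[2])/d[2]
def tri(a,b):
    A=[];B=[]
    for n,uv in(("top",a),("scene",b)):
        K,T=C[n]; d=T[:3,:3]@np.linalg.solve(K,[uv[0],uv[1],1]); d/=np.linalg.norm(d); M=np.eye(3)-np.outer(d,d); A.append(M);B.append(M@T[:3,3])
    return np.linalg.lstsq(np.vstack(A),np.hstack(B),rcond=None)[0]
E
python3 - <<'E'
from cam import *
import cv2
from scipy.optimize import least_squares
t=lambda x,y:(x/4+290-.375,y/4+125-.375)
s=lambda x,y:(x/4+215-.375,y/4+200-.375)
def pts(p):
    x,y,a,zh=p; c,sn=np.cos(a),np.sin(a)
    W=lambda X,Y,Z:[x+c*X-sn*Y,y+sn*X+c*Y,Z]
    h=np.radians(20)
    H=lambda X,Y,Z:W(np.cos(h)*X-np.sin(h)*Y,np.sin(h)*X+np.cos(h)*Y,Z)
    L=[("top",W(0,0,.072),t(223,351.5)),
     ("top",W(-.11,.03,.18),t(97,486)),("top",W(-.11,-.03,.18),t(212,526)),
     ("scene",W(-.11,.03,.18),s(493,98)),("scene",W(-.11,-.03,.18),s(440,42)),
     ("scene",W(-.127,0,.096),s(492,203)),
     ("top",H(.163,.03,zh),t(78,70)),("top",H(.163,-.03,zh),t(175,37)),("top",H(.093,-.03,zh),t(200,103)),("top",H(.093,.03,zh),t(103,137)),
     ("scene",H(.163,.03,zh),s(135,383)),("scene",H(.163,-.03,zh),s(30,347)),("scene",H(.093,-.03,zh),s(82,300)),("scene",H(.093,.03,zh),s(190,335))]
    return L
f=lambda p:np.array([proj(n,P)[0]-np.array(u) for n,P,u in pts(p)]).ravel()
x0=ray("top",t(223,351.5),.072); print(x0)
r=least_squares(f,[x0[0],x0[1],-.35,.14],loss="soft_l1"); print(r.x,np.degrees(r.x[2])); print(np.round(r.fun.reshape(-1,2),1).tolist())
print("guard tri",tri(t(97,486),s(493,98)),tri(t(212,526),s(440,42)))
# plates
im=cv2.imread("pics/top0.png",0);sc=cv2.imread("pics/scene0.png",0)
for n,I,b in(("top",im,(200,235,225,310)),("scene",sc,(405,285,480,325))):
    x0,y0,x1,y1=b;R=I[y0:y1,x0:x1]; 
    B=cv2.resize(R,None,fx=4,fy=4,interpolation=cv2.INTER_CUBIC); m=(B>(150 if n=="top" else 190)).astype(np.uint8)
    k,l,st,ce=cv2.connectedComponentsWithStats(m)
    for i in range(1,k):
        if st[i,4]>40:
            print(n,(ce[i]+.5)/4-.5+[x0,y0],st[i,4],cv2.minAreaRect(np.argwhere(l==i)[:,::-1].astype(np.float32)))
E
```

```text
[0.59835206 0.01755413 0.072     ]
[ 0.60093645  0.03820688 -0.14972742  0.13094078] -8.578749077768885
[[-9.2, -1.2], [-0.5, 4.6], [-0.1, -0.9], [2.3, -2.2], [-2.2, -0.4], [-0.4, -2.2], [-0.6, -5.2], [2.0, -2.1], [2.0, 11.6], [-0.9, 8.4], [-6.7, 6.2], [-5.8, 3.2], [7.2, -3.6], [5.2, -1.5]]
guard tri [0.50520377 0.08445555 0.17859201] [0.48488537 0.02598513 0.17867092]
top [213.375      249.79483895] 683 ((55.158531188964844, 59.92683410644531), (9.358966827392578, 84.1608657836914), 12.094758033752441)
top [204.42916069 293.36208752] 697 ((19.375612258911133, 234.58047485351562), (9.498652458190918, 84.92913055419922), 12.094757080078125)
scene [462.18716216 294.57635135] 555 ((230.73385620117188, 39.47881317138672), (8.56773567199707, 76.04388427734375), 63.97041320800781)
scene [423.77348883 313.28104468] 761 ((77.36720275878906, 114.22554016113281), (10.30827522277832, 84.55690002441406), 64.17900848388672)
```

Run:
```python
from cam import *
import cv2
from scipy.optimize import least_squares
t=lambda x,y:(x/4+290-.375,y/4+125-.375)
s=lambda x,y:(x/4+215-.375,y/4+200-.375)
def pts(p):
    x,y,a,zh,du,dv=p; c,sn=np.cos(a),np.sin(a)
    W=lambda X,Y,Z:[x+c*X-sn*Y,y+sn*X+c*Y,Z]
    h=np.radians(40)
    H=lambda X,Y,Z:W(np.cos(h)*X-np.sin(h)*Y,np.sin(h)*X+np.cos(h)*Y,Z)
    return [("top",W(0,0,.072),t(223,351.5)),
     ("top",W(-.11,.03,.18),t(97,486)),("top",W(-.11,-.03,.18),t(212,526)),
     ("scene",W(-.11,.03,.18),s(493,98)),("scene",W(-.11,-.03,.18),s(440,42)),
     ("scene",W(-.127,0,.096),s(492,203)),
     ("top",H(.163,.03,zh),t(78,70)),("top",H(.163,-.03,zh),t(175,37)),("top",H(.093,-.03,zh),t(200,103)),("top",H(.093,.03,zh),t(103,137)),
     ("scene",H(.163,.03,zh),s(135,383)),("scene",H(.163,-.03,zh),s(30,347)),("scene",H(.093,-.03,zh),s(82,300)),("scene",H(.093,.03,zh),s(190,335))]
f=lambda p:np.concatenate([np.array([proj(n,P)[0]+(np.array([p[4],p[5]]) if n=="scene" else 0)-np.array(u) for n,P,u in pts(p)]).ravel(),p[4:]*.5])
r=least_squares(f,[.599,.018,-.35,.14,0,0],loss="soft_l1"); print(r.x,np.degrees(r.x[2])); print(np.round(r.fun.reshape(-1,2),1).tolist())
T=[(213.375,249.79),(204.43,293.36)];S=[(423.77,313.28),(462.19,294.58)]
for a,b in zip(T,S): print("plate",tri(a,b),ray("top",a,.091),ray("scene",b,.091))
p=r.x;c,sn=np.cos(p[2]),np.sin(p[2]);W=lambda X,Y,Z:[p[0]+c*X-sn*Y,p[1]+sn*X+c*Y,Z]
im=cv2.imread("pics/top0.png");sc=cv2.imread("pics/scene0.png")
out={}
for n,I in(("top",im),("scene",sc)):
    k=4;b=(290,125,110,150) if n=="top" else (215,200,180,150)
    J=cv2.resize(I[b[1]:b[1]+b[3],b[0]:b[0]+b[2]],None,fx=k,fy=k,interpolation=cv2.INTER_CUBIC)
    def L(P,col):
        q=[(tuple(int(v) for v in ((u-np.array(b[:2]))*k+1.5))) for u in proj(n,P)]
        for a,bb in zip(q,q[1:]): cv2.line(J,a,bb,col,1)
    th=np.linspace(0,2*np.pi,60)
    L([W(.082*np.cos(x),.082*np.sin(x),.072) for x in th],(0,0,255))
    L([W(0,.025,.134),W(0,.039,.134)],(0,255,0));L([W(0,-.025,.134),W(0,-.039,.134)],(0,255,0))
    L([W(.0045,.025,.134),W(.0045,.039,.134),W(.0045,.039,.078)],(255,0,0));L([W(.0045,-.025,.134),W(.0045,-.039,.134),W(.0045,-.039,.078)],(255,0,0))
    L([W(-.11,.03,.18),W(-.11,-.03,.18)],(0,255,0))
    zx=np.array([-np.sin(np.radians(35)),0,np.cos(np.radians(35))]); xx=np.array([zx[2],0,-zx[0]])
    L([W(*(np.array([-.127,0,.096])+.014*(np.cos(x)*zx+np.sin(x)*xx))) for x in th],(0,255,255))
    cv2.imwrite(f"pics/ov_{n}.png",J)
```

```text
[ 0.59961924  0.01788219 -0.34757812  0.13582732  0.49859451  0.52425918] -19.91475918200055
[[-0.1, -0.6], [-0.1, -0.2], [-1.2, -0.0], [-1.0, -0.1], [-0.3, 0.2], [-0.2, -0.0], [-1.7, -0.5], [-0.1, -1.3], [4.6, 11.3], [2.7, 12.0], [0.0, 2.0], [-2.4, 1.8], [6.1, -6.6], [6.8, -7.1], [0.2, 0.3]]
plate [0.50907039 0.30910988 0.0897851 ] [0.50904689 0.30864342 0.091     ] [0.51017547 0.31010365 0.091     ]
plate [0.41288749 0.32508405 0.08971277] [0.41304595 0.3244366  0.091     ] [0.41411567 0.32620552 0.091     ]
```

View pics/ov_top.png

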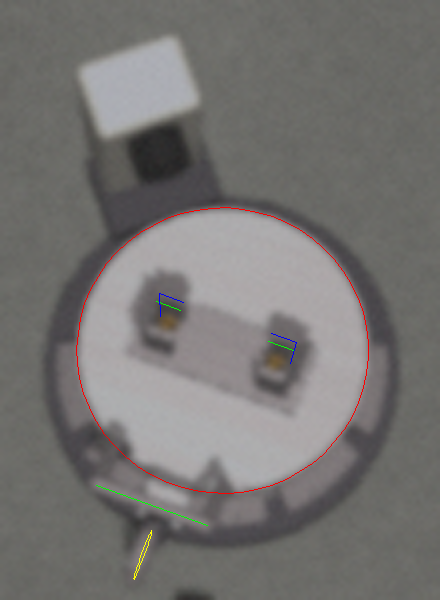

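View pics/ov_scene.png

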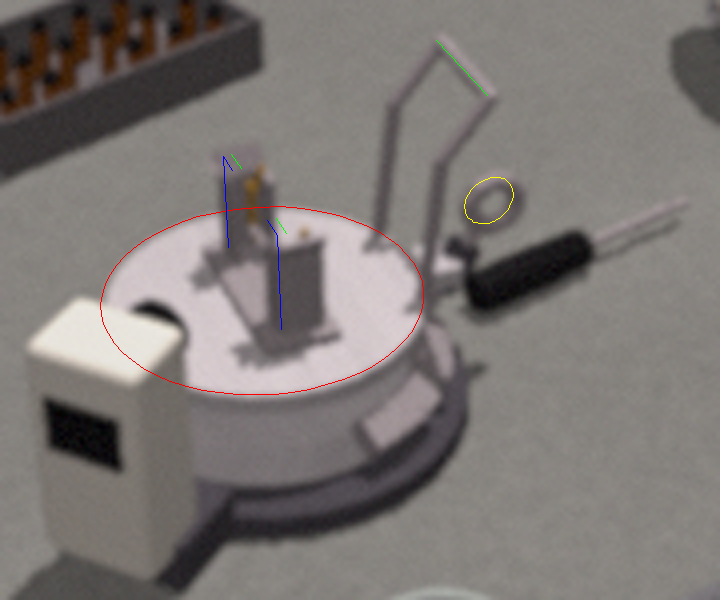

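```bash
cat > h.py <<'E'
from cam import *
import cv2
AX=np.array([0.5998,0.0183]); A0=np.radians(-19.9)
PL=np.array([0.4135,0.3253]); PA=np.radians(-9.7)
def down(yaw): # tool z down, tool y along angle yaw
    y=np.array([np.cos(yaw),np.sin(yaw),0]);z=np.array([0,0,-1.]);return np.column_stack([np.cross(y,z),y,z])
def W(a,X,Y,Z): c,s=np.cos(a),np.sin(a); return np.array([AX[0]+c*X-s*Y,AX[1]+s*X+c*Y,Z])
def ringpose(a,pull=0.,back=0.,tilt=40,flip=1,r=.127,zc=.096,adv=-.004):
    # grasp point at ring centre - adv; a stage world angle
    t=np.radians(tilt);p=np.radians(35)
    ctr=np.array([-r-pull*np.sin(p),0,zc+pull*np.cos(p)])
    zt=np.array([np.sin(t),0,-np.cos(t)])
    tcp=ctr+zt*(arm.grip_depth+adv-back)
    c,s=np.cos(a),np.sin(a);R=np.array([[c,-s,0],[s,c,0],[0,0,1]])
    y=np.array([0,flip*1.,0]);M=np.column_stack([np.cross(y,zt),y,zt])
    return W(a,*tcp),R@M
def snap(n,name,b=None,k=1):
    I=arm.snapshot(n)[:,:,::-1]
    if b: I=I[b[1]:b[1]+b[3],b[0]:b[0]+b[2]]
    cv2.imwrite(f"pics/{name}.png",cv2.resize(I,None,fx=k,fy=k,interpolation=cv2.INTER_CUBIC))
E
python3 - <<'E'
from h import *
for f in(0,np.pi):
    print(f,"pick",np.round(arm.solve_ik([*PL,.061],down(PA+np.pi/2+f)) ,1))
    print(f,"place",np.round(arm.solve_ik(W(A0,0.0005,0,.14),down(A0+f)),1))
for fl in(1,-1):
  for a in (A0,A0+.698):
   for tl in (35,45):
    for b in (0,.1):
      q=arm.solve_ik(*ringpose(a,.013,b,tl,fl)); print(fl,a,tl,b,None if q is None else np.round(q,1))
E
```

```text
0 pick [ 31.7  32.4 100.2  -0.   47.4 -48.6]
0 place [-4.  30.8 85.6 -0.  63.6 15.9]
3.141592653589793 pick [ 31.7  32.4 100.2  -0.   47.4 131.4]
3.141592653589793 place [  -4.    30.8   85.6   -0.    63.6 -164.1]
1 -0.34732052114687156 35 0 [ 13.3  27.9 130.2 246.   20.1  53.5]
1 -0.34732052114687156 35 0.1 [ 20.   12.3 129.2 -65.9  23.8   8.3]
1 -0.34732052114687156 45 0 [ 18.4  35.5 136.7 223.9  39.1  82.4]
1 -0.34732052114687156 45 0.1 None
1 0.3506794788531284 35 0 [-29.2  27.7 132.   98.7  26.1 126.7]
1 0.3506794788531284 35 0.1 [-38.7  11.2 131.2  61.8  33.8 159.3]
1 0.3506794788531284 45 0 [-36.5  36.2 139.2 119.4  42.6  95.7]
1 0.3506794788531284 45 0.1 [-51.5  19.8 140.8  87.9  42.2 118. ]
-1 -0.34732052114687156 35 0 [  13.3   27.9  130.2  246.    20.1 -126.5]
-1 -0.34732052114687156 35 0.1 [  20.    12.3  129.2  -65.9   23.8 -171.7]
-1 -0.34732052114687156 45 0 [ 18.4  35.5 136.7 223.9  39.1 -97.6]
-1 -0.34732052114687156 45 0.1 None
-1 0.3506794788531284 35 0 [-29.2  27.7 132.   98.7  26.1 -53.3]
-1 0.3506794788531284 35 0.1 [-38.7  11.2 131.2  61.8  33.8 -20.7]
-1 0.3506794788531284 45 0 [-36.5  36.2 139.2 119.4  42.6 -84.3]
-1 0.3506794788531284 45 0.1 [-51.5  19.8 140.8  87.9  42.2 -62. ]
```

Run:
```python
from h import *
R=down(PA+np.pi/2)
arm.grip(.05)
arm.move_to([*PL,.15],R)
arm.move_l([*PL,.061],feed=.1)
snap("scene","grip_s",(340,210,200,170),4); snap("top","grip_t",(160,200,120,140),4)
print(arm.current_t(),arm.current_ee_pos())
```

```text
3.2583 [0.41385583 0.32553124 0.06160396]
```

View pics/grip_s.png

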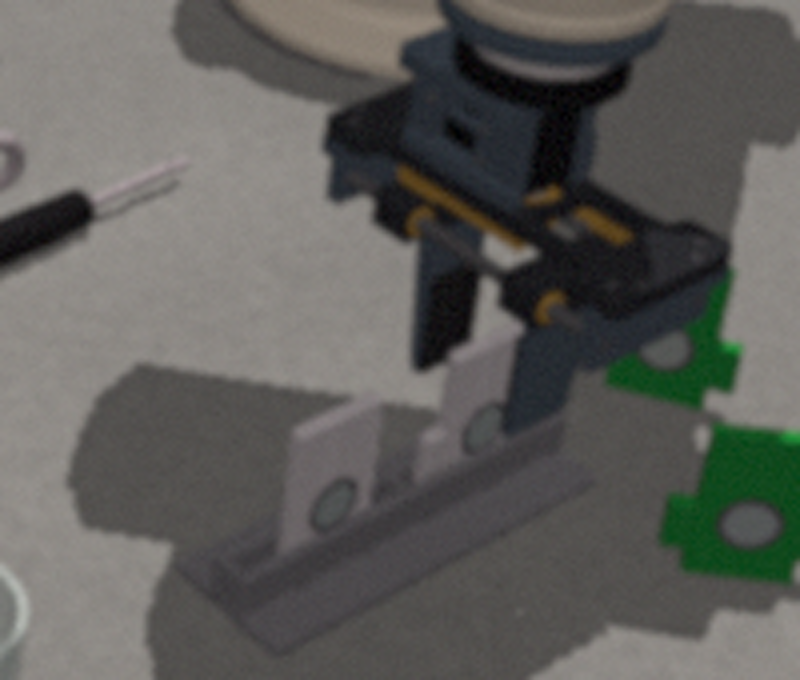

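View pics/grip_t.png

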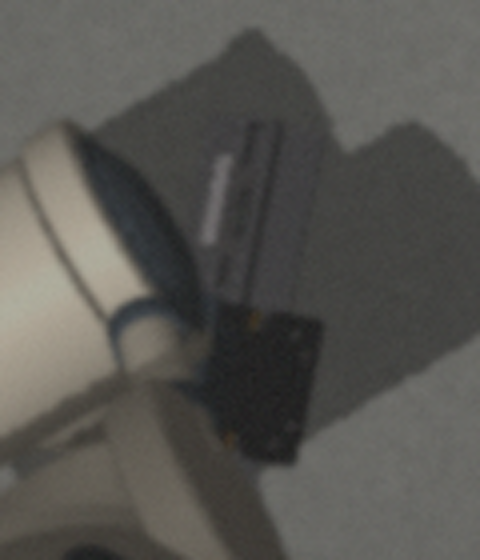

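The fingers straddle the eared plate, with its top edge at about crop (485,345) between the pads. I'll grip it, lift it and move over the slots.

Run:
```python
from h import *
arm.grip(.0); print("w",arm.current_width(),arm.current_force())
p=arm.current_ee_pos()
arm.move_l([p[0],p[1],.225],feed=.15); print(arm.current_width(),arm.current_force())
arm.move_to([.60,.16,.225],down(A0))
arm.move_l(W(A0,.0005,0,.225),feed=.15)
snap("scene","over_s",(215,120,180,170),4); snap("top","over_t",(270,120,140,150),4)
print(arm.current_t(),arm.current_ee_pos(),arm.current_width())
```

```text
w 0.007652808845851559 [ 0.26641323 -3.65938335  0.26440997]
0.007729107653447964 [-0.0161024   0.32268389 -0.46894481]
7.6917 [0.60025317 0.01897952 0.22497572] 0.008008587892600956
```

View pics/over_s.png

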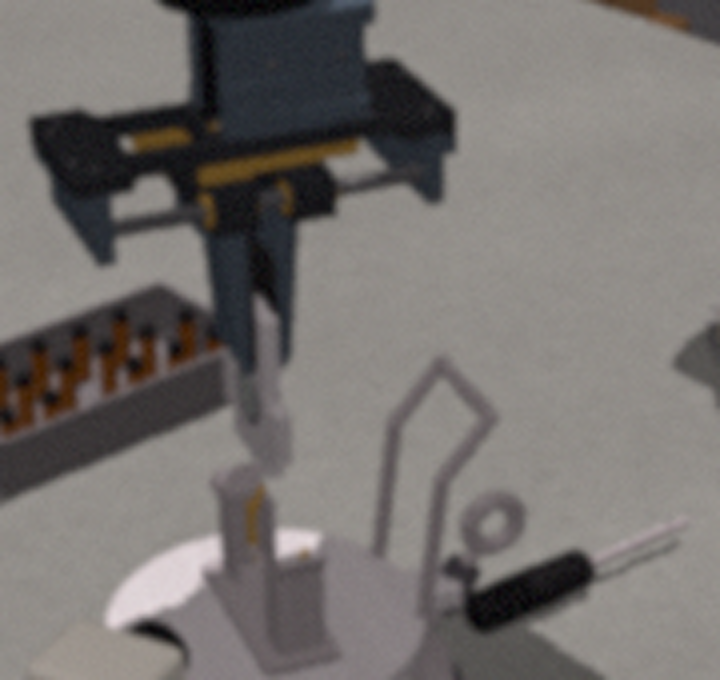

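View pics/over_t.png

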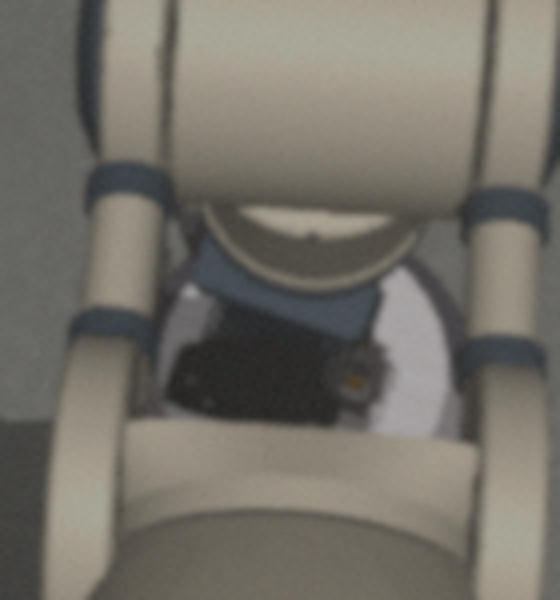

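```bash
cat > ov.py <<'E'
from h import *
def overlay(n,src,dst,b,k,foot,ang,dslot=(0,0)):
    J=cv2.imread(src)
    def L(P,col):
        q=[(tuple(int(round(v)) for v in ((u-np.array(b[:2]))*k+1.5))) for u in proj(n,P)]
        for a,bb in zip(q,q[1:]): cv2.line(J,a,bb,col,1)
    c,s=np.cos(ang),np.sin(ang)
    P=lambda X,Y,Z:[foot[0]+c*X-s*Y,foot[1]+s*X+c*Y,foot[2]+Z]
    for X in(.004,-.004):
        L([P(X,y,z) for y,z in((-.025,0),(.025,0),(.025,.014),(.037,.014),(.037,.042),(.025,.042),(.025,.085),(-.025,.085),(-.025,.042),(-.037,.042),(-.037,.014),(-.025,.014),(-.025,0))],(0,0,255) if X>0 else (0,255,255))
    S=lambda X,Y,Z:W(A0,X+dslot[0],Y+dslot[1],Z)
    for sg in(1,-1):
        L([S(.0045,sg*.025,.134),S(.0045,sg*.039,.134),S(-.0027,sg*.039,.134),S(-.0027,sg*.025,.134),S(.0045,sg*.025,.134),S(.0045,sg*.025,.078)],(0,255,0))
    L([S(-.11,.03,.18),S(-.11,-.03,.18)],(0,255,0))
    L([S(.082*np.cos(x),.082*np.sin(x),.072) for x in np.linspace(0,6.3,60)],(0,255,0))
    cv2.imwrite(dst,J)
E
python3 - <<'E'
from ov import *
p=arm.current_ee_pos();R=arm.current_tool_rot();a=np.arctan2(R[1,1],R[0,1]);print(np.degrees(a),R[:,2])
overlay("scene","pics/over_s.png","pics/over_s2.png",(215,120,180,170),4,[p[0],p[1],p[2]-.0556],a)
E
```

```text
-19.841267796746514 [-2.12328739e-05  1.36333102e-04 -9.99999990e-01]
```

View pics/over_s2.png

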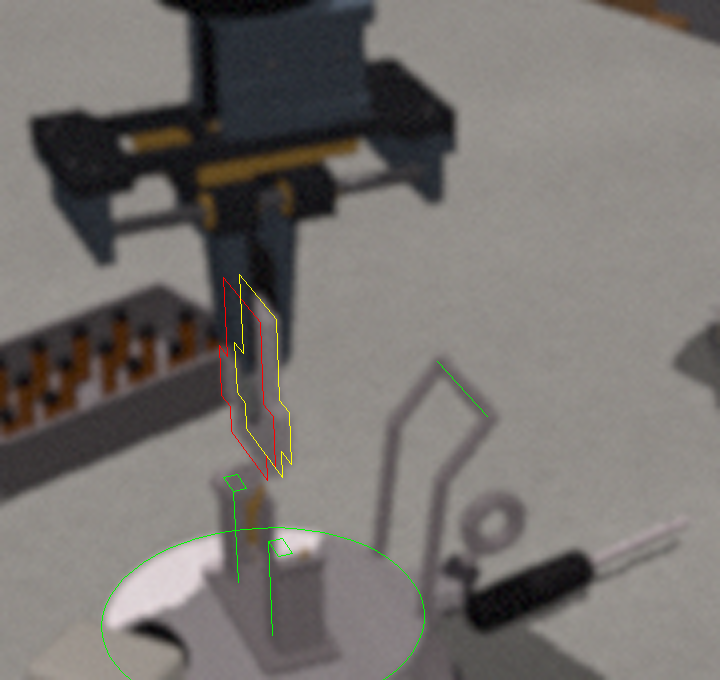

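Run:
```python
import cv2,numpy as np
a=cv2.imread("pics/over_s.png")[270:600,190:350];b=cv2.imread("pics/over_s2.png")[270:600,190:350]
cv2.imwrite("pics/cmp.png",cv2.resize(np.hstack([a,b]),None,fx=1.8,fy=1.8,interpolation=cv2.INTER_CUBIC)*1)
```

```text
(no output)
```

View pics/cmp.png

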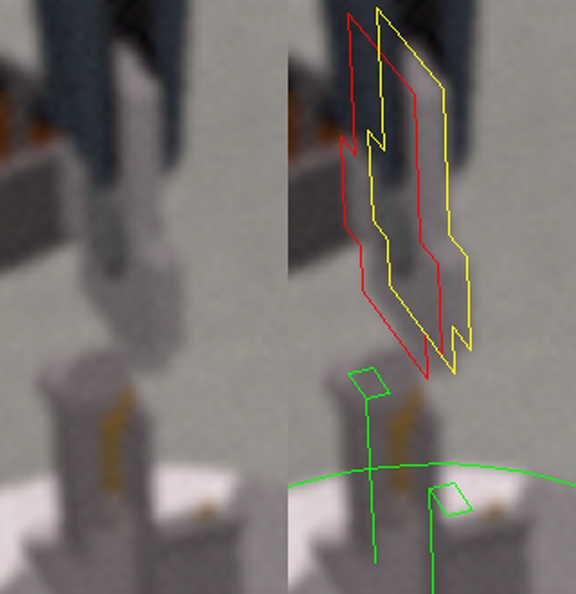

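Run:
```python
from h import *
from scipy.ndimage import map_coordinates
from scipy.optimize import least_squares
ims={n:cv2.imread(f"pics/{n}0.png",0).astype(float) for n in("top","scene")}
def meas(n,ax,sel,r=.082,z=.072):
    out=[]
    for th in sel:
        d=np.array([np.cos(th),np.sin(th)])
        rr=np.arange(-.010,.0101,.0005)
        P=np.c_[ax[0]+(r+rr)*d[0],ax[1]+(r+rr)*d[1],np.full(len(rr),z)]
        uv=proj(n,P); v=map_coordinates(ims[n],[uv[:,1],uv[:,0]],order=1)
        v=np.convolve(np.pad(v,3,mode="edge"),np.ones(5)/5,"valid")[1:-1]
        g=np.gradient(v); i=np.argmin(g)
        if g[i]<-1.5 and 2<i<len(rr)-3: out.append((th,rr[i],g[i]))
    return np.array(out)
for n in ims:
    m=meas(n,AX,np.radians(np.arange(0,360,8)))
    f=lambda p:p[0]*np.cos(m[:,0])+p[1]*np.sin(m[:,0])+p[2]-m[:,1]
    r=least_squares(f,[0,0,0],loss="soft_l1",f_scale=.0007); print(n,len(m),"dx,dy,dr mm",np.round(r.x*1000,2)); print([(int(np.degrees(a)),round(b*1e3,1)) for a,b,_ in m])
```

```text
top 44 dx,dy,dr mm [ 1.1  -0.85 -0.93]
[(0, np.float64(0.0)), (8, np.float64(0.5)), (16, np.float64(-1.0)), (24, np.float64(-0.5)), (32, np.float64(0.0)), (40, np.float64(0.0)), (48, np.float64(-1.0)), (56, np.float64(-1.0)), (64, np.float64(-1.0)), (72, np.float64(-1.5)), (80, np.float64(-0.5)), (88, np.float64(-1.5)), (96, np.float64(-1.5)), (104, np.float64(-2.0)), (112, np.float64(-2.0)), (119, np.float64(-0.5)), (136, np.float64(-6.5)), (144, np.float64(-2.5)), (152, np.float64(-5.5)), (160, np.float64(-5.5)), (168, np.float64(-5.5)), (176, np.float64(-1.0)), (184, np.float64(-5.5)), (192, np.float64(-1.5)), (200, np.float64(-0.5)), (208, np.float64(-1.0)), (216, np.float64(-1.5)), (224, np.float64(-1.0)), (232, np.float64(-1.0)), (239, np.float64(0.0)), (248, np.float64(-1.0)), (256, np.float64(0.0)), (264, np.float64(0.0)), (272, np.float64(0.0)), (280, np.float64(0.0)), (288, np.float64(1.0)), (296, np.float64(-0.5)), (304, np.float64(0.5)), (312, np.float64(0.5)), (320, np.float64(0.5)), (328, np.float64(1.0)), (336, np.float64(0.0)), (344, np.float64(-1.0)), (352, np.float6
[... 248 characters left out ...]
at64(2.0)), (80, np.float64(2.0)), (88, np.float64(1.5)), (96, np.float64(2.0)), (104, np.float64(2.0)), (112, np.float64(1.5)), (119, np.float64(1.0)), (128, np.float64(-8.5)), (136, np.float64(-4.5)), (144, np.float64(-2.0)), (152, np.float64(-1.5)), (160, np.float64(-4.0)), (168, np.float64(-3.0)), (184, np.float64(-1.5)), (192, np.float64(-1.0)), (200, np.float64(0.0)), (208, np.float64(-0.5)), (216, np.float64(-3.0)), (224, np.float64(0.0)), (248, np.float64(-1.5)), (256, np.float64(-0.5)), (264, np.float64(-1.5)), (272, np.float64(-2.0)), (280, np.float64(-3.0)), (288, np.float64(-1.5)), (296, np.float64(-2.5)), (304, np.float64(-2.5)), (312, np.float64(-2.0)), (320, np.float64(-3.0))]
```

```bash
sed -i 's/^AX=.*;/AX=np.array([0.6004,0.0189]);/' h.py
python3 - <<'E'
from h import *
print(arm.current_ee_pos(),arm.current_force(),arm.current_t())
T=W(A0,.0005,0,0)[:2]; 
arm.move_l([*T,.18],feed=.1); arm.sleep(.1)
e=arm.current_ee_pos(); print(e-[*T,.18],arm.current_force())
T2=T-(e[:2]-T)
arm.move_l([*T2,.179],feed=.05); e=arm.current_ee_pos(); print(e-[*T,.179],arm.current_force())
snap("scene","low_s",(230,160,120,130),6)
E
```

```text
[0.60025317 0.01897952 0.22497572] [ 0.45529723  0.38592375 -0.81114053] 7.6917
[5.09274441e-04 2.45846962e-06 8.10196899e-04] [-0.80614448 -0.07738846 -1.09602147]
[-4.29660303e-04 -1.74509711e-05  2.86020763e-04] [ 0.20845402  0.71925439 -0.45636716]
```

View pics/low_s.png

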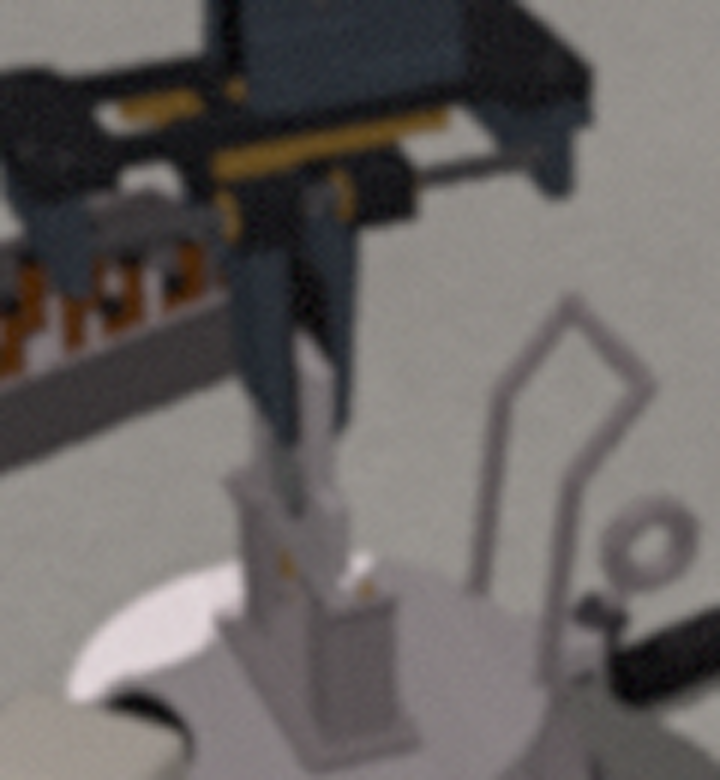

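The plate hangs just above the slots. Its near ear, at about crop (335,590), lies between the front wall at 310 and the brass spring at 365. I'll push down in steps, watching the force.

Run:
```python
from h import *
T=W(A0,.0005,0,0)[:2]
for z in(.174,.169,.163,.156,.149,.142,.137,.1345):
    arm.move_l([*T,z],feed=.06); e=arm.current_ee_pos();f=arm.current_force()
    print(z,np.round((e-[*T,z])*1e3,1),np.round(f,1))
    if f[2]>28 or np.hypot(*f[:2])>15: print("stop");break
print(arm.current_t()); snap("scene","in_s",(230,160,120,130),6)
```

```text
0.174 [-0.4  0.  -0.4] [-2.4  0.6 -1.9]
0.169 [-0.4  0.1 -0.5] [-2.3  1.6 -1. ]
0.163 [-0.7  0.  -0.5] [-5.9  0.5 -3.5]
0.156 [-0.8  0.  -0.5] [-6.2  0.7 -3.8]
0.149 [-0.9 -0.  -0.6] [-4.2 -0.7 -9.8]
0.142 [-0.9 -0.  -0.5] [-5.5 -0.6 -8.5]
0.137 [-0.9 -0.  -0.3] [-7.7 -0.3 -4. ]
0.1345 [-0.9 -0.   0. ] [-9.5  1.1  1.7]
10.7417
```

View pics/in_s.png

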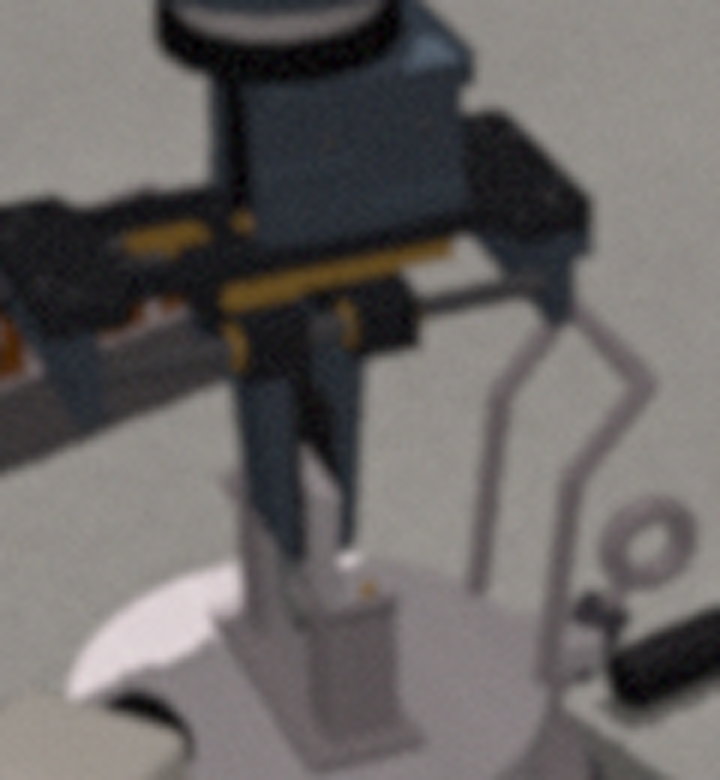

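Run:
```python
from h import *
T=W(A0,-.0003,0,0)[:2]
for z in(.1335,.1325,.1315,.1305):
    arm.move_l([*T,z],feed=.05); e=arm.current_ee_pos();f=arm.current_force()
    print(z,np.round((e-[*T,z])*1e3,1),np.round(f,1),arm.current_width())
    if f[2]>20: print("stop");break
print(arm.current_t())
```

```text
0.1335 [-0.2 -0.3  0.5] [-7.3 -1.4  5.3] 0.008146893567525603
0.1325 [-0.1 -0.3  0.7] [-8.5 -1.8  7.3] 0.007835445248787558
0.1315 [-0.1 -0.3  1.2] [-11.5  -2.8  14.7] 0.008263710569770866
0.1305 [-0.1 -0.2  1.9] [-13.9  -1.3  26.8] 0.0078080414958789845
stop
11.7917
```

Run:
```python
from h import *
arm.grip(.03); 
arm.move_l([*W(A0,0,0,0)[:2],.20],feed=.15)
snap("scene","rel_s",(230,160,120,130),6)
arm.grip(0.0); print(arm.current_width(),arm.current_force())
f0=arm.current_force()
for z in(.17,.166,.164,.163,.162,.161,.160):
    arm.move_l([*W(A0,0.0005,0,0)[:2],z],feed=.1); e=arm.current_ee_pos();f=arm.current_force()
    print(z,np.round(e,4),np.round(f,1))
    if f[2]>14: print("stop");break
arm.move_l([*W(A0,0,0,0)[:2],.23],feed=.15)
snap("scene","rel2_s",(230,160,120,130),6)
print(arm.current_t())
```

```text
0.000593752466240813 [-0.10177791 -0.17522082 -0.13377956]
0.17 [0.6008 0.0187 0.17  ] [0.8 0.4 0.3]
0.166 [0.6009 0.0187 0.1662] [ 0.8 -0.6  0.9]
0.164 [0.6009 0.0187 0.164 ] [ 0.1 -0.  -0.3]
0.163 [0.601  0.0187 0.1633] [-0.5  0.5  4.7]
0.162 [0.6012 0.0187 0.1632] [-5.9 -0.1 17.8]
stop
15.6917
```

View pics/rel_s.png

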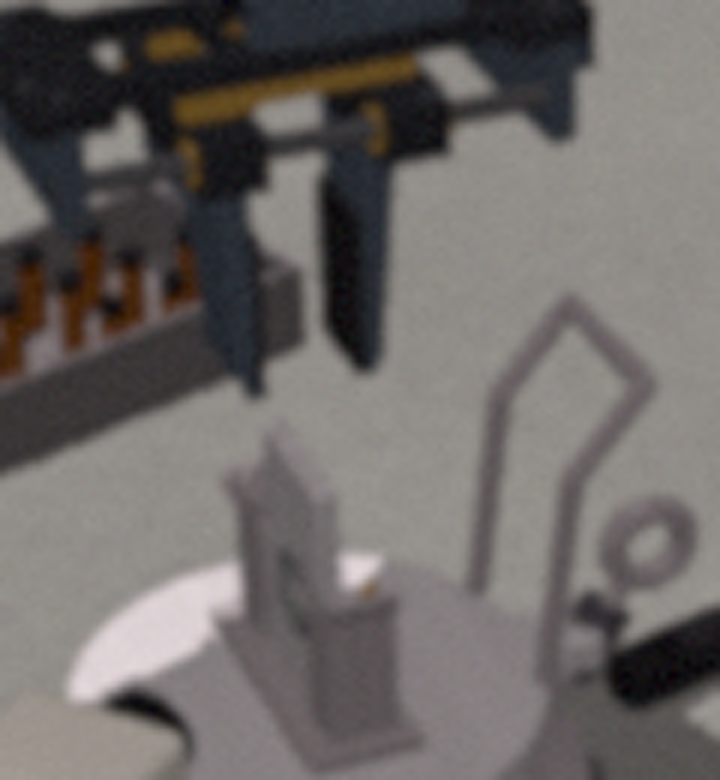

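View pics/rel2_s.png

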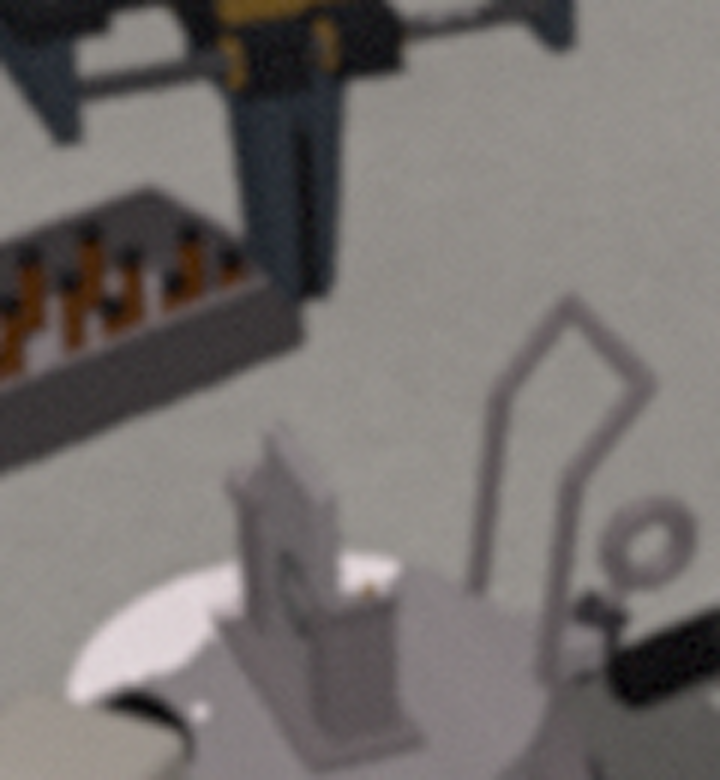

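The plate is seated: contact on its top edge came at z=0.163, as expected. Next I'll check which ring poses the arm can reach.

Run:
```python
from h import *
for fl in(1,-1):
 for tl in (40,45,50,55,60):
  print(fl,"tilt",tl)
  for b in (0,.03,.06,.09):
    print("  back",b,[None if (q:=arm.solve_ik(*ringpose(A0+np.radians(d),.0 if b else .013,b,tl,fl))) is None else np.round(q).astype(int).tolist() for d in (0,10,20,30,40)])
```

```text
1 tilt 40
  back 0 [[16, 31, 133, 231, 29, 71], [4, 32, 139, 198, 31, 86], [-10, 33, 142, 169, 34, 92], [-23, 32, 140, 141, 34, 97], [-33, 31, 136, 112, 33, 109]]
  back 0.03 [[17, 29, 134, 236, 28, 67], [5, 29, 140, 200, 29, 84], [-10, 30, 143, 168, 33, 92], [-24, 29, 141, 138, 33, 100], [-35, 29, 136, 107, 33, 113]]
  back 0.06 [[20, 24, 134, 247, 26, 58], [6, 24, 140, 205, 25, 80], [-11, 24, 144, 165, 28, 95], [-27, 24, 142, 128, 30, 107], [-38, 24, 137, 97, 33, 121]]
  back 0.09 [None, [8, 18, 141, 214, 20, 71], [-12, 18, 144, 159, 22, 100], [-31, 18, 142, 115, 28, 119], [-42, 19, 136, 85, 35, 131]]
1 tilt 45
  back 0 [[18, 35, 137, 224, 39, 82], [6, 38, 143, 195, 46, 91], [-11, 40, 147, 170, 52, 88], [-26, 39, 145, 146, 48, 87], [-36, 36, 139, 119, 43, 96]]
  back 0.03 [[20, 33, 137, 227, 38, 81], [7, 36, 145, 196, 46, 90], [-11, 39, 149, 170, 53, 88], [-28, 37, 147, 144, 48, 87], [-39, 34, 140, 116, 42, 97]]
  back 0.06 [[23, 29, 138, 235, 36, 75], [8, 31, 146, 199, 43, 89], [-13, 34, 151, 168, 50, 88], [-32, 33, 148, 139, 46, 89], [-43, 30, 141, 107, 41, 103]]
  back 0.09 [[27
[... 2948 characters left out ...]
 -89]]
-1 tilt 55
  back 0 [[24, 48, 142, 220, 62, -83], None, None, None, [-44, 50, 146, 125, 63, -106]]
  back 0.03 [[26, 47, 144, 222, 63, -81], None, None, None, [-48, 51, 148, 122, 64, -109]]
  back 0.06 [[31, 44, 145, 226, 61, -82], None, None, None, [-54, 49, 150, 117, 62, -110]]
  back 0.09 [[36, 40, 146, 232, 59, -84], None, None, None, [-60, 45, 151, 110, 59, -109]]
-1 tilt 60
  back 0 [[26, 55, 144, 220, 74, -76], None, None, None, [-47, 60, 149, 124, 74, -117]]
  back 0.03 [[29, 55, 146, 223, 75, -73], None, None, None, [-52, 62, 151, 121, 74, -122]]
  back 0.06 [[34, 54, 148, 227, 74, -72], None, None, None, None]
  back 0.09 [[40, 51, 149, 232, 71, -72], None, None, None, None]
```

```bash
cat > fk.py <<'E'
import numpy as np
from scipy.spatial.transform import Rotation as Ro
def fk(q,p,s4=1,s6=1,o6=0,full=False):
    a1,h,L1,a3,L2,d=p; q=np.radians(q)
    ry=lambda t:Ro.from_euler('y',t).as_matrix(); rz=lambda t:Ro.from_euler('z',t).as_matrix()
    R=rz(q[0]);P=R@[a1,0,0]+[0,0,h]; R=R@ry(q[1]);P=P+R@[0,0,L1];E=P
    R=R@ry(q[2]);P=P+R@[a3,0,L2];Wc=P
    R=R@rz(s4*q[3])@ry(q[4])@rz(s6*q[5]+o6);P=P+R@[0,0,d]
    return (E,Wc,P,R) if full else (P,R)
E
python3 - <<'E'
from h import *; from fk import *
from scipy.optimize import least_squares
D=[]
rng=np.random.default_rng(0)
for i in range(60):
    t=ringpose(A0+rng.uniform(0,.7),.01,rng.uniform(0,.05),rng.uniform(38,46),1)
    q=arm.solve_ik(*t)
    if q is not None:D.append((np.array(q),*t))
for x,y,z,w in((.5,.2,.2,0),(.6,-.1,.3,.5),(.45,.3,.25,1),(.7,0,.15,-.5)):
    t=([x,y,z],down(w));q=arm.solve_ik(*t);D.append((np.array(q),*t))
for s4 in(1,-1):
  for s6 in (1,-1):
    f=lambda p:np.concatenate([np.r_[(lambda o:np.r_[o[0]-t,(o[1][:,2]-R[:,2])*.2,(o[1][:,1]-R[:,1])*.2])(fk(q,p[:6],s4,s6,p[6]))] for q,t,R in D])
    for o in(0,1.57,3.14,-1.57):
        r=least_squares(f,[0,.3,.4,0,.4,.25,o]);print(s4,s6,np.round(r.x,4),r.cost,len(D))
E
```

```text
1 1 [-0.0488  0.3099  0.6335  0.1285  0.4208  0.4171  1.5708] 0.09664593156087403 64
1 1 [-0.0488  0.3099  0.6335  0.1285  0.4208  0.4171  1.5708] 0.09664593156087402 64
1 1 [-0.0488  0.3099  0.6335  0.1285  0.4208  0.4171  1.5708] 0.09664593156087403 64
1 1 [-0.0488  0.3099  0.6335  0.1285  0.4208  0.4171  1.5708] 0.09664593156087402 64
1 -1 [-0.0488  0.3099  0.6335  0.1285  0.4208  0.4171 -1.4979] 0.5569341455207915 64
1 -1 [-0.0488  0.3099  0.6335  0.1285  0.4208  0.4171 -1.4979] 0.5569341455643747 64
1 -1 [-0.0488  0.3099  0.6335  0.1285  0.4208  0.4171  4.7853] 0.5569341455156336 64
1 -1 [-0.0488  0.3099  0.6335  0.1285  0.4208  0.4171 -1.4979] 0.5569341454573491 64
-1 1 [ 0.552  -0.3459  0.1815 -0.0017 -0.0277 -0.3759  1.1387] 2.6181375992757046 64
-1 1 [ 0.552  -0.3459  0.1815 -0.0017 -0.0277 -0.3759  1.1391] 2.618137593432926 64
-1 1 [ 0.552  -0.3459  0.1815 -0.0017 -0.0277 -0.3759  1.1391] 2.6181375932920377 64
-1 1 [ 0.552  -0.3459  0.1815 -0.0017 -0.0277 -0.3759  1.1387] 2.6181375918251963 64
-1 -1 [ 5.520e-01 -3.459e-01  1.815e-01 -1.700e-03 -2.770e-02 -3.759e-01
 -2.040e+00] 2.351367628788929 64
-1 -1 [ 5.5200e-01 -3.4590e-01  1.8150e-01 -1.7000e-03 -2.7700e-02 -3.7590e-01
  4.2429e+00] 2.351367623126168 64
-1 -1 [ 5.5200e-01 -3.4590e-01  1.8150e-01 -1.7000e-03 -2.7700e-02 -3.7590e-01
  4.2429e+00] 2.351367623072062 64
-1 -1 [ 5.5200e-01 -3.4590e-01  1.8150e-01 -1.7000e-03 -2.7700e-02 -3.7590e-01
 -2.0401e+00] 2.3513676233585192 64
```

```bash
cat > fk.py <<'E'
import numpy as np
from scipy.spatial.transform import Rotation as Ro
def fk(q,p,full=False):
    a1,h,L1,a3,L2,d,o6,a5,ay,o5=p; q=np.radians(q)
    ry=lambda t:Ro.from_euler('y',t).as_matrix(); rz=lambda t:Ro.from_euler('z',t).as_matrix()
    R=rz(q[0]);P=R@[a1,ay,0]+[0,0,h]; R=R@ry(q[1]);P=P+R@[0,0,L1];E=P
    R=R@ry(q[2]);P=P+R@[a3,0,L2];Wc=P
    R=R@rz(q[3])@ry(q[4]+o5)@rz(0);P=P+R@[a5,0,d];R=R@rz(q[5]+o6)
    return (E,Wc,P,R) if full else (P,R)
E
python3 - <<'E'
from h import *; from fk import *
from scipy.optimize import least_squares
D=[]
rng=np.random.default_rng(0)
for i in range(60):
    t=ringpose(A0+rng.uniform(0,.7),.01,rng.uniform(0,.05),rng.uniform(38,46),1)
    q=arm.solve_ik(*t)
    if q is not None:D.append((np.array(q),*t))
for x,y,z,w in((.5,.2,.2,0),(.6,-.1,.3,.5),(.45,.3,.25,1),(.7,0,.15,-.5)):
    t=([x,y,z],down(w));q=arm.solve_ik(*t);D.append((np.array(q),*t))
f=lambda p:np.concatenate([(lambda o:np.r_[o[0]-t,(o[1][:,2]-R[:,2])*.2,(o[1][:,1]-R[:,1])*.2])(fk(q,p)) for q,t,R in D])
r=least_squares(f,[0,.3,.6,.1,.4,.4,1.57,0,0,0]);print(np.round(r.x,4),r.cost); res=np.abs(f(r.x).reshape(-1,9)).max(1);print(np.round(res,4))
np.save("fkp.npy",r.x)
E
```

```text
[-0.      0.2566  0.5968  0.1179  0.3844  0.3527  1.5708  0.      0.0596
 -0.    ] 4.9064926650191487e-20
[0. 0. 0. 0. 0. 0. 0. 0. 0. 0. 0. 0. 0. 0. 0. 0. 0. 0. 0. 0. 0. 0. 0. 0.
 0. 0. 0. 0. 0. 0. 0. 0. 0. 0. 0. 0. 0. 0. 0. 0. 0. 0. 0. 0. 0. 0. 0. 0.
 0. 0. 0. 0. 0. 0. 0. 0. 0. 0. 0. 0. 0. 0. 0. 0.]
```

```bash
cat > chk.py <<'E'
from h import *; from fk import *
p=np.load("fkp.npy")
def body(q):
    E,Wc,P,R=fk(q,p,True); pts=[]
    for dz in(-.079,-.14,-.20):
        for x in(-.038,.038):
            for y in(-.089,0,.089): pts.append(P+R@[x,y,dz])
    for x in(-.016,.016):
        for y in(-.04,.04): pts+=[P+R@[x,y,0],P+R@[x,y,-.04]]
    return E,Wc,np.array(pts),P,R
def inbody(q,a,m=0):
    # signed clearance of guard/plate points w.r.t. body & finger boxes
    E,Wc,_,P,R=body(q)
    O=[W(a,-.11,y,.18) for y in np.linspace(-.03,.03,9)]+[W(a,-.079-.031*k,s*.03,.10+.08*k) for s in(1,-1) for k in np.linspace(0,1,9)]+[W(a,0,y,.163) for y in(-.025,0,.025)]
    O=(np.array(O)-P)@R; r=[]
    for lo,hi in(((-.038,-.089,-.36),(.038,.089,-.079)),((-.016,-.045,-.09),(.016,.045,0))):
        lo,hi=np.array(lo),np.array(hi); d=np.maximum(np.maximum(lo-O,O-hi),0); r.append(np.linalg.norm(d,axis=1).min()-.004)
    return min(r)
E
python3 - <<'E'
from chk import *
qc=np.array(arm.current_joint_positions())
for tl in(40,45):
  for b in(0,.03,.06): 
    q=arm.solve_ik(*ringpose(A0,0,b,tl,1)); e=body(q); print(tl,b,np.round(q,1),"clear",round(inbody(q,A0),4),"minz",e[2][:,2].min().round(3),"wrist",np.round(e[1],2))
qb=np.array(arm.solve_ik(*ringpose(A0,0,.06,45,1)))
path=[qc,[-4,-5,100,0,85,16],[23,-12,125,120,20,75],[23,-5,138,235,36,75],qb]
lim=np.array([108,108,147,172,172,172])
for a,c in zip(path,path[1:]):
    a,c=np.array(a,float),np.array(c,float);print("seg t>",np.max(np.abs(c-a)/lim).round(2))
    for s in np.linspace(0,1,9):
        q=a+s*(c-a);e=body(q);print(round(s,2),"TCP",np.round(e[3],2),"minz",e[2][:,2].min().round(3),"minx",e[2][:,0].min().round(2),"clr",round(inbody(q,A0),3))
E
```

```text
40 0 [ 15.   33.2 133.2 228.   29.7  74.2] clear 0.0227 minz 0.074 wrist [0.28 0.14 0.35]
40 0.03 [ 17.2  28.7 133.9 236.1  27.9  67.3] clear 0.032 minz 0.097 wrist [0.26 0.14 0.38]
40 0.06 [ 19.7  24.1 134.1 246.7  26.5  58. ] clear 0.0417 minz 0.12 wrist [0.24 0.15 0.4 ]
45 0 [ 17.5  37.6 136.3 221.7  40.3  84.2] clear 0.0219 minz 0.074 wrist [0.26 0.14 0.33]
45 0.03 [ 20.2  33.5 137.4 227.2  38.4  80.5] clear 0.0337 minz 0.095 wrist [0.24 0.15 0.36]
45 0.06 [ 23.3  29.  138.  234.6  36.4  75. ] clear 0.0459 minz 0.117 wrist [0.22 0.16 0.38]
seg t> 0.28
0.0 TCP [0.6  0.02 0.23] minz 0.229 minx 0.5 clr 0.062
0.12 TCP [0.57 0.02 0.25] minz 0.252 minx 0.47 clr 0.076
0.25 TCP [0.54 0.02 0.27] minz 0.273 minx 0.44 clr 0.089
0.38 TCP [0.5  0.03 0.29] minz 0.292 minx 0.41 clr 0.108
0.5 TCP [0.47 0.03 0.31] minz 0.308 minx 0.37 clr 0.124
0.62 TCP [0.43 0.03 0.32] minz 0.322 minx 0.34 clr 0.138
0.75 TCP [0.4  0.03 0.33] minz 0.333 minx 0.3 clr 0.155
0.88 TCP [0.36 0.03 0.34] minz 0.342 minx 0.26 clr 0.176
1.0 TCP [0.32 0.04 0.35] minz 0.348 minx 0.23 clr 0.199
seg t> 0.7
0.0 TCP [0.32 0.04 
[... 823 characters left out ...]
 clr 0.303
0.75 TCP [0.47 0.17 0.47] minz 0.433 minx 0.25 clr 0.268
0.88 TCP [0.46 0.12 0.43] minz 0.393 minx 0.26 clr 0.229
1.0 TCP [0.45 0.07 0.4 ] minz 0.352 minx 0.23 clr 0.188
seg t> 0.32
0.0 TCP [0.45 0.07 0.4 ] minz 0.352 minx 0.23 clr 0.188
0.12 TCP [0.46 0.07 0.36] minz 0.328 minx 0.24 clr 0.157
0.25 TCP [0.46 0.08 0.33] minz 0.304 minx 0.24 clr 0.127
0.38 TCP [0.47 0.08 0.3 ] minz 0.272 minx 0.25 clr 0.097
0.5 TCP [0.47 0.08 0.26] minz 0.241 minx 0.26 clr 0.07
0.62 TCP [0.47 0.08 0.23] minz 0.209 minx 0.26 clr 0.05
0.75 TCP [0.46 0.08 0.19] minz 0.178 minx 0.26 clr 0.033
0.88 TCP [0.46 0.08 0.16] minz 0.147 minx 0.26 clr 0.029
1.0 TCP [0.45 0.07 0.13] minz 0.117 minx 0.26 clr 0.046
```

Run:
```python
from chk import *
for q in ([-4,-5,100,0,85,16],[23,-12,125,120,20,75],[23,-5,138,235,36,75]): arm.move_joints(q)
arm.grip(.036)
t=ringpose(A0,0,.06,45,1)
arm.move_joints(arm.solve_ik(*t))
print(arm.current_t(),arm.current_ee_pos()-t[0],arm.current_force())
snap("scene","r1_s",(270,150,160,150),5)
```

```text
22.2667 [1.30694079e-04 1.75075088e-05 7.04089632e-04] [0.06139757 0.1907646  0.22122524]
```

View pics/r1_s.png

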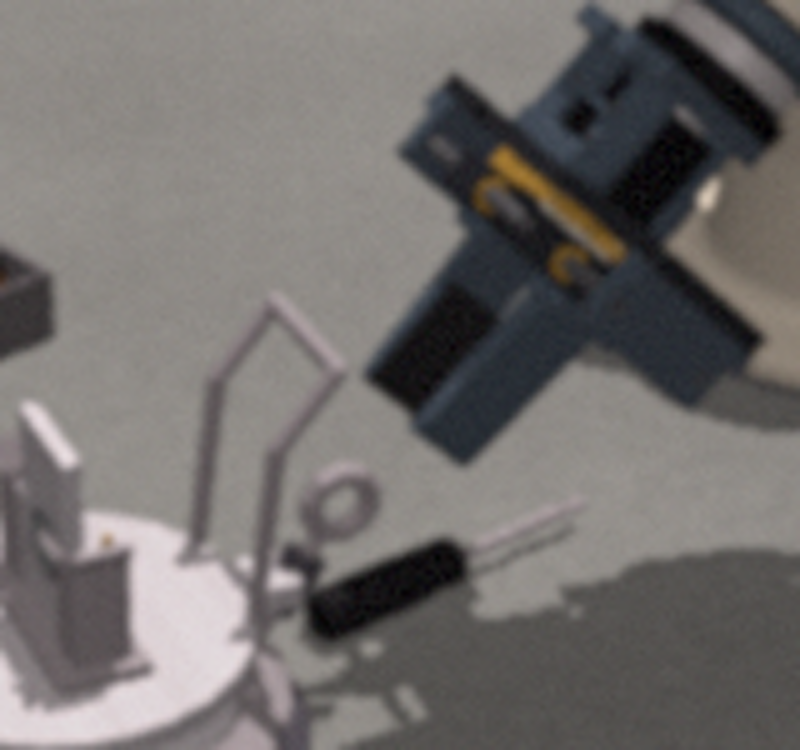

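The fingers, with tips at about crop (415,420), point at the ring at (340,500), and the guard bar is clear. I'll advance along the tool axis.

Run:
```python
from chk import *
t=ringpose(A0,0,.0,45,1)
arm.move_l(*t,feed=.08)
print(arm.current_t(),arm.current_ee_pos()-t[0],arm.current_force())
snap("scene","r2_s",(270,150,160,150),5)
```

```text
23.2167 [-2.65655280e-04  4.37004861e-05  3.80696022e-04] [ 0.33252923  0.17543613 -0.8088471 ]
```

View pics/r2_s.png

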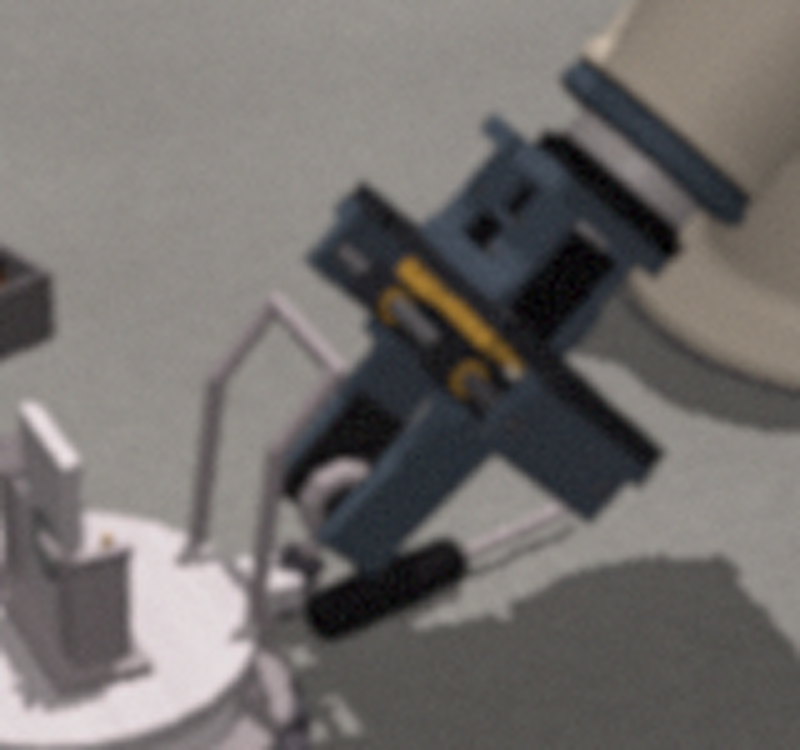

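The ring sits between the pads. I'll grip it and pull along the pin axis.

Run:
```python
from chk import *
arm.grip(0); print("w",arm.current_width(),np.round(arm.current_force(),1))
for pl in(.004,.009,.0135):
    t=ringpose(A0,pl,0,45,1); arm.move_l(*t,feed=.05)
    f=arm.current_force(); pa=W(A0,-np.sin(np.radians(35)),0,0)-W(A0,0,0,0); pa[2]=np.cos(np.radians(35))
    print(pl,np.round(f,1),"along pin",round(f@pa,1),arm.current_width(),np.round((arm.current_ee_pos()-t[0])*1e3,1))
print(arm.current_t()); snap("scene","r3_s",(270,150,160,150),5)
```

```text
w 0.009494039392008598 [-2.8 -1.7  2.9]
0.004 [ 3.  -4.7 -5. ] along pin -6.7 0.009738585994543306 [-0.1 -0.2  0. ]
0.009 [ 3.4 -5.7 -6.2] along pin -8.0 0.009257616169791521 [-0.1 -0.1  0.1]
0.0135 [ 3.8 -6.2 -7.6] along pin -9.4 0.009980397485348192 [-0.1 -0.1  0. ]
24.5333
```

View pics/r3_s.png

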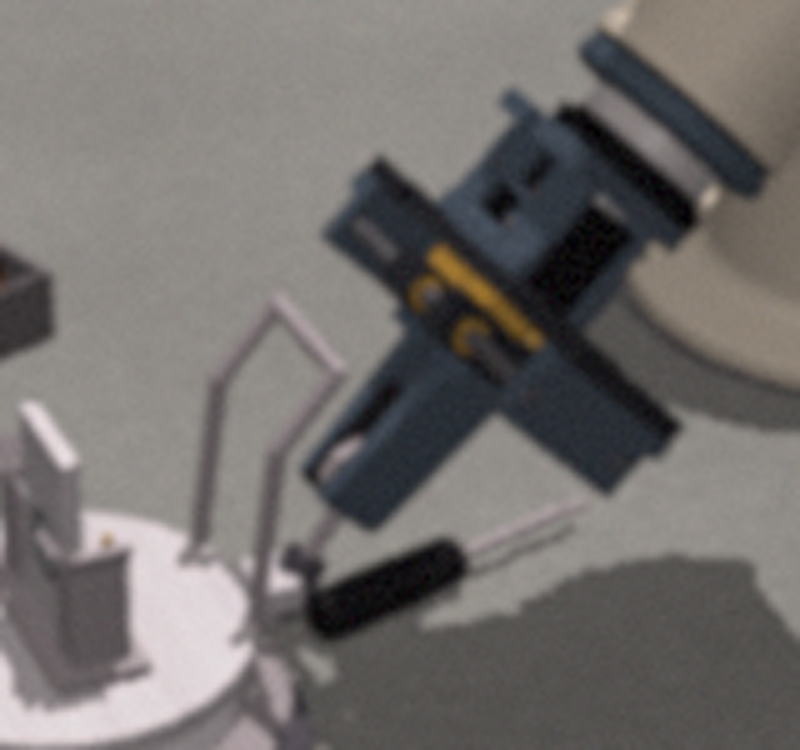

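The pull force follows the spring (about 9.4 N at 13.5 mm), so the pin is out. Now I'll turn the stage along the arc.

Run:
```python
from chk import *
def loc(f,a): c,s=np.cos(a),np.sin(a); return np.round([c*f[0]+s*f[1],-s*f[0]+c*f[1],f[2]],1)
for d in range(5,41,5):
    a=A0+np.radians(d); t=ringpose(a,.0135,0,45,1); arm.move_l(*t,feed=.06)
    f=loc(arm.current_force(),a); print(d,f,round(arm.current_width(),4),np.round((arm.current_ee_pos()-t[0])*1e3,1))
    if np.linalg.norm(f)>30: print("stop");break
print(arm.current_t()); snap("scene","r4_s",(240,150,180,150),4)
```

```text
5 [ 4.  -1.9 -8.9] 0.0094 [-0.1 -0.7 -0.4]
10 [ 3.8 -2.1 -9.2] 0.01 [-0.1 -0.8 -0.5]
15 [  2.8  -0.4 -10.5] 0.0095 [-0.1 -0.8 -0.4]
20 [  0.9  -1.9 -10.8] 0.0096 [-0.1 -0.5 -0.4]
25 [ -1.2  -2.6 -12.5] 0.0093 [-0.2 -0.2 -0.2]
30 [ -2.9  -1.6 -14.4] 0.0097 [-0.2  0.1 -0.2]
35 [ -4.1  -3.1 -14.9] 0.0095 [-0.3  0.3 -0.3]
40 [ -6.4  -3.1 -16.3] 0.0102 [-0.3  0.4 -0.4]
27.3667
```

View pics/r4_s.png

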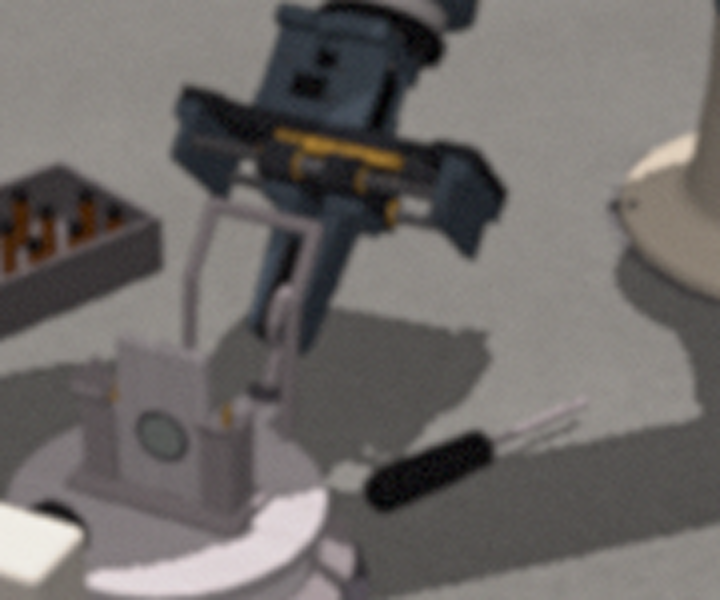

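The stage has turned, with the plate still in the bracket. I'll ease the ring home.

Run:
```python
from chk import *
def loc(f,a): c,s=np.cos(a),np.sin(a); return np.round([c*f[0]+s*f[1],-s*f[0]+c*f[1],f[2]],1)
a=A0+np.radians(40)
for pl in(.010,.0075,.005,.0025,.0005):
    t=ringpose(a,pl,0,45,1); arm.move_l(*t,feed=.05)
    f=loc(arm.current_force(),a); print(pl,f,np.round((arm.current_ee_pos()-t[0])*1e3,1),round(arm.current_width(),4))
    if np.linalg.norm(f)>25: print("stop");break
print(arm.current_t())
```

```text
0.01 [ -6.5  -3.8 -15.6] [-0.4  1.1 -0.6] 0.0097
0.0075 [ -7.   -3.9 -14.4] [-0.4  1.1 -0.5] 0.0097
0.005 [ -7.   -4.5 -14.5] [-0.4  1.1 -0.5] 0.0097
0.0025 [ -7.6  -5.2 -13.3] [-0.4  1.1 -0.5] 0.0097
0.0005 [-15.6  -5.6  -3. ] [-0.6  1.1 -0.1] 0.0095
28.6667
```

Run:
```python
from chk import *
a=A0+np.radians(40)
arm.grip(.036)
snap("scene","r5_s",(240,150,180,150),4)
arm.move_l(*ringpose(a,0,.06,45,1),feed=.12)
print(arm.current_t(),arm.current_force())
snap("scene","r6_s",(240,150,180,150),4)
```

```text
29.9583 [ 0.16565899  0.32042174 -0.31782586]
```

View pics/r6_s.png

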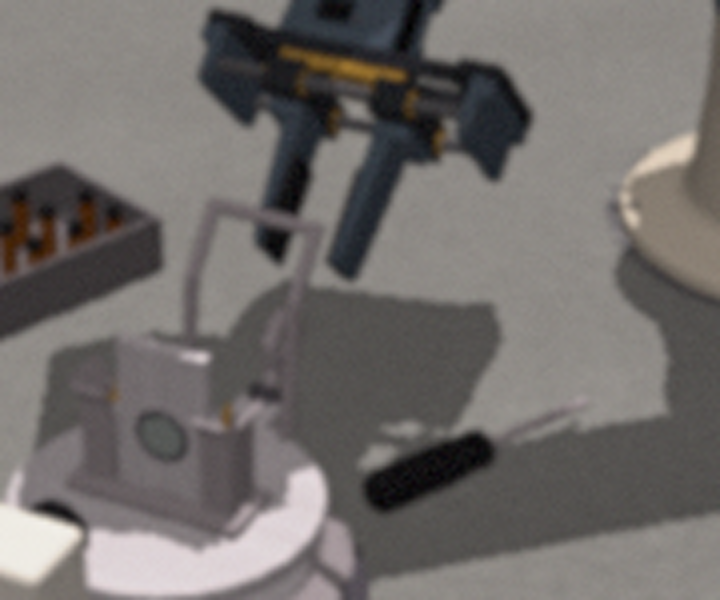

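Run:
```python
from chk import *
from fk import *
q=np.array(arm.current_joint_positions());print(np.round(q))
q2=q.copy();q2[1]-=30
for s in np.linspace(0,1,5): print(round(inbody(q+s*(q2-q),A0+.698),3),np.round(body(q+s*(q2-q))[3],2))
arm.move_joints(q2)
snap("scene","f_s",(240,200,120,130),6);snap("top","f_t",(280,125,130,150),4)
I=cv2.imread("pics/f_s.png");J=I.copy();b=(240,200);k=6;a=A0+.698
def L(P,col):
    u=((proj("scene",P)+[.6,.4]-b)*k+2.5).astype(int); cv2.polylines(J,[u.reshape(-1,1,2)],False,col,1)
zx=np.array([-np.sin(np.radians(35)),0,np.cos(np.radians(35))]);xx=np.array([zx[2],0,-zx[0]])
for pl,col in((0,(0,255,0)),(.009,(0,0,255))):
    L([W(a,*(np.array([-.127,0,.096])+pl*zx+.014*(np.cos(x)*zx+np.sin(x)*xx))) for x in np.linspace(0,6.3,40)],col)
L([W(a,-.11,.03,.18),W(a,-.11,-.03,.18)],(0,255,0)); L([W(a,.0005,-.025,.163),W(a,.0005,.025,.163)],(0,255,0)); L([W(a,.0045,-.025,.078),W(a,.0045,.025,.078)],(0,255,0))
cv2.imwrite("pics/f_ov.png",cv2.resize(np.hstack([I,J])[:640],None,fx=.55,fy=.55,interpolation=cv2.INTER_AREA))
print(arm.current_t())
```

```text
[-43.  30. 141. 107.  41. 103.]
0.046 [ 0.45 -0.04  0.13]
0.028 [ 0.46 -0.05  0.18]
0.047 [ 0.47 -0.05  0.22]
0.076 [ 0.47 -0.05  0.27]
0.115 [ 0.46 -0.05  0.32]
30.95
```

View pics/f_ov.png

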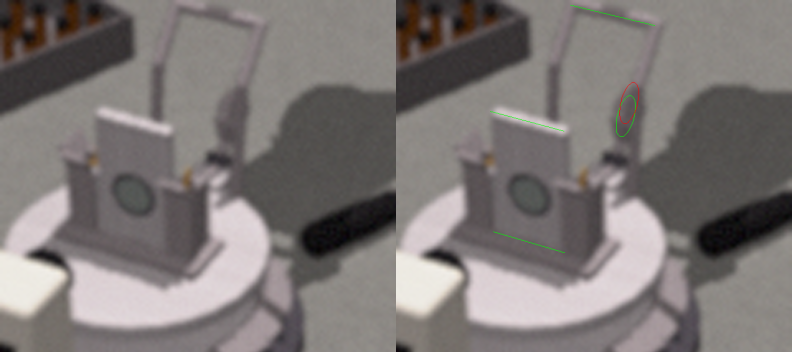

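View pics/f_t.png

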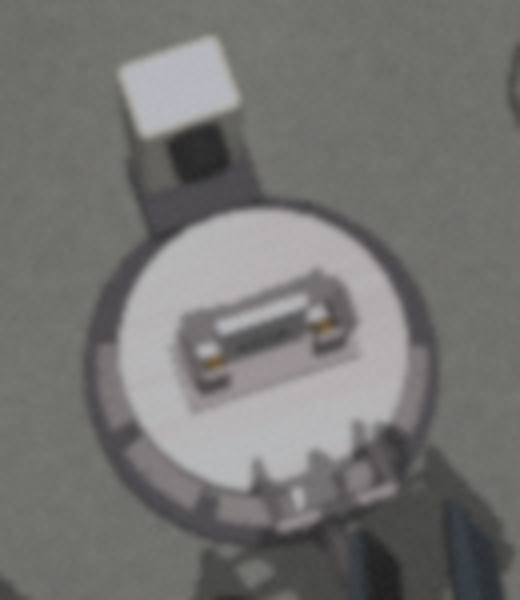

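Run:
```python
import cv2,numpy as np
a=cv2.imread("pics/f_s.png")[100:400,330:520]
b=cv2.imread("pics/r4_s.png");b=cv2.resize(b,None,fx=1.5,fy=1.5,interpolation=cv2.INTER_CUBIC)[400-0-300+300:700,330:520] if 0 else cv2.resize(b,None,fx=1.5,fy=1.5,interpolation=cv2.INTER_CUBIC)[400:700,330:520]
cv2.imwrite("pics/ringcmp.png",cv2.resize(np.hstack([a,b]),None,fx=1.9,fy=1.9,interpolation=cv2.INTER_CUBIC))
```

```text
(no output)
```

View pics/ringcmp.png

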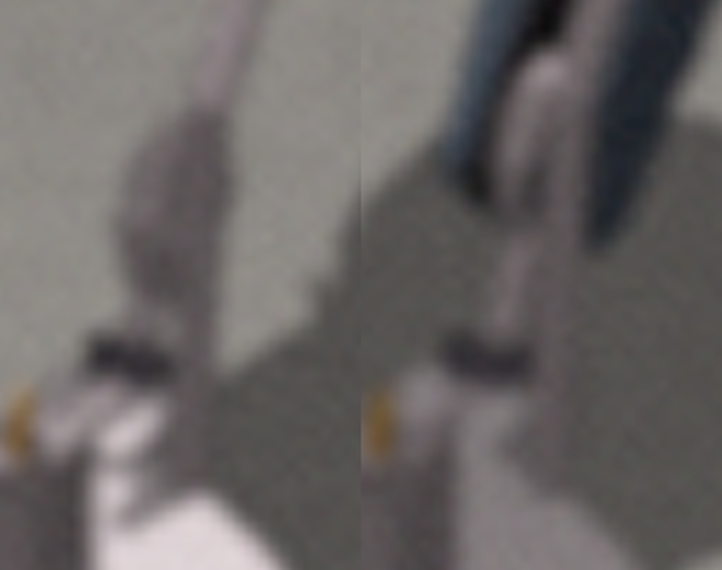

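The ring dropped about 95 px in the enlarged crop (bottom edge 205 → 300, with the sleeve fixed at about 350). That matches the full 13.5 mm pull, so the pin is home. The arm is clear of everything.

Run:
```python
from rig import arm
print(arm.current_force()); arm.sign_off(); print(arm.current_t())
```

```text
[0.17465203 0.29651817 0.12274744]
the job is handed in; nothing more can be done
the job is handed in; nothing more can be done
```

The job is done and handed in at about 31 s of the 59 s allowed; the hand-in reports no verdict.

**What I did**
- I took the eared sample plate from the rack and pushed it down into the bracket slots. I let go and pressed once more on its top edge.
- I gripped the index ring with the tool tilted 45° under the guard bar and pulled it 13.5 mm. I turned the stage 40° counter-clockwise, eased the pin into the notch, let go and backed off.

**What the last checks showed**
- **Plate:** the top edge stopped the closed fingers at z = 0.163 m, which means the foot is on the bracket floor. The final pictures show the plate upright in the bracket and facing the measuring head.
- **Stage:** the final pictures match the expected 40° position to within about 1 pixel.
- **Pin:** while I pulled, the force followed the spring (about 9.4 N at 13.5 mm). In the last picture the ring had dropped by the full pull length, so the pin is home.
- **Robot:** it ended clear of everything, with tool forces near zero.
- **Disagreement:** the two cameras put the stage axis about 2 mm apart. I used a point between them. Side forces reached about 14 N during insertion and about 16 N while easing the pin home.
- **Not checked:** I did not measure the blank plate and bystanders again at the end. The moves were planned to keep clear of them, and nothing unexpected showed in the pictures.

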